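# Pop the blade insert out of the vegetable slicer and stop it with a finger

## Task

The green blade insert of the sloping vegetable slicer has to come out for washing, and it must not shoot off the low end. Press the orange release button with one fingertip and, as the spring pops the insert out of its dock, stop it on the open track with the other finger before it slides away. Do not squeeze or lift the insert, leave the things around alone, and finish with your finger still holding the insert back on the track, so that I can take it from there.

Things in the scene. Friction and masses are not known exactly. Their poses are not given: they have to be found in the camera images.
- slicer: White vegetable slicer (mandoline) on legs, fixed to the worktop, 300 x 86 mm plus button housing. Origin on the worktop under its middle; x level towards its high end (green loop handle), y left, z up. Its bed slopes at 0.35 rad, low end to -x. Upper half: ribbed steel bed. Lower half: open slippery track (friction 0.12), 68 mm wide between rails whose tops are 11 mm out of the track floor.
- track_mid (a point): Point on the floor of the track, on its mid-line, 66 mm above the worktop. x points up the slope, y left across the track, z square out of the track floor. An insert set free slides down this track and out over the low end in less than half a second.
- track_low_end (a point): Middle of the open low end of the track, on the floor: x = -131 mm from track_mid along the slope. Same axes as track_mid.
- release_button (a joint): Travel of the orange release button (m): 0 up, 0.008 at its stop. It moves square to the slope, springs back, needs 1.8 N to start and 5.4 N at the stop. The steel catch in front of the insert sinks with it and lets the insert go at about 5.5 mm; keep pressing while the insert comes out, since the catch rises again with the button.
- button_top (a point): Centre of the top of the orange button (23 mm across) beside the right-hand rail: when up, at x -72, y -59, z 20 mm from track_mid in that frame; z 12 mm when pressed (1 mm above the rail). Moves with the button. The track's mid-line lies 59 mm to its left, so one finger can press while the other stands in the track.
- insert: Green blade insert, 64 mm wide, 54 long, 6 thick, 0.12 kg, in grooves of the track. A thumb ridge 44 mm wide, 8 mm thick along its low edge stands 24 mm out of the track floor. Origin under its middle, axes as track_mid. Docked: origin at x -12, low edge at x -39 mm from track_mid; a plunger behind it (1.4 N, 14 mm stroke) pushes it down the slope against the catch.
- salt_shaker: Salt shaker, grey and clear, 44 mm across, 90 mm tall, origin under its middle. Bystander.
- spice_jar: Glass spice jar with a red lid, 45 mm across, 106 mm tall, origin under its middle. Bystander.
- green_mug: Dark green mug, 89 x 117 x 91 mm tall, origin under its middle. Bystander.
- red_pepper: Red bell pepper, 76 x 80 x 106 mm tall, origin under its middle. Bystander.
Mind the look-alikes: they are no part of the job. What is meant by the insert is not red, and is the larger of those in its own colour.

How it is judged:
By the outcome, as a careful person would: the job done as asked, in the order asked, and still so for the second after the job is handed in, while the arm keeps its last pose, push and grip.
It also fails if it takes over 29 s, if anything falls off the work surface, if the arm or the gripper's body presses on something with over 40 N, if the wrist force passes 120 N, or if a joint passes its speed limit or range.

## Robot

A 7-joint arm with a two-finger parallel gripper is mounted at the origin on a cart in front of the work surface, level with it; the furniture and walls round the work are solid. World frame = base frame: x ahead of the robot, y to its left, z up, the work surface at z = 0. Lengths are in mm, angles in degrees, forces in N, time in s.
With the tool pointing down it reaches from about 400 to 875 mm from the base axis. Payload 6.5 kg.
Tool frame: the origin (TCP) lies midway between the tips of the shut fingers; the grasp point (between the pads) lies 19 mm behind it; z points along the fingers, y is the line along which they close (so a half turn about z gives the same grasp; the last joint's range is limited). The gripper opens to 85 mm and grips with 20 to 120 N. Pads are 22 mm wide; open, the fingers measure 114 mm over their backs; the gripper's body (76 mm by 85 mm) begins 54 mm behind the grasp point. The pads swing forward as they close: fully open they stand 13 mm farther back than shut.
Start: joints at [-69.855, 30.733, -0.252, 88.115, 0.149, 61.152, -4.079], TCP at [263.732, 594.084, 231.29] pointing down, gripper open.
Joint ranges: [-154.64, 154.64], [-21.42, 123.67], [-72.66, 72.17], [13.99, 137.28], [-74.86, 254.86], [10.95, 109.41], [-158.01, 158.01]. Speed limits (degrees/s): [136.94, 136.94, 180, 180, 180, 180, 180].

## Interface

Orientations are given as a 3x3 rotation matrix whose columns are the frame's x, y, z axes.
In Python, from bench import status, eyes, workorder gives the robot as it stands.
- The arm moves only by the tool servo_tool, never from a script. Its argument "commands" is text: rows parted by semicolons, each of 7 numbers parted by spaces: the turn, a rotation vector about the tool's x, y, z in rad, then the shift along the tool's x, y, z in m, then the opening, from -1 (shut) to 1 (fully open). In form: rx ry rz tx ty tz hand; .... A call has 1 to 20 rows; each row shifts and turns the commanded pose from where the row before left it, along the tool's axes as they then stand; what a row does not reach is not made up. A row lasts 1/8 s, in which the tool goes at most 62.5 mm and 10.7 degrees, less where a joint would pass 70% of its speed; a pose out of reach is approached as far as the arm can. A call with a gripper value outside its range is refused whole. The fingers move at their own pace and stop on an object; "grip_force" is the grip in N (left out, the last holds). Time passes only in rows, so rows that do not move let the fingers close. It gives the time, the measured TCP pose, the force, the opening and the grip force at its end, in the units of the state.
- status.state(): the state, without advancing time (a new reading comes with each control period).
- eyes.read_camera(name): name is "side" or "top" or "wrist"; returns a dict with "color" (420x560x3 uint8, blue, green, red), "fx", "fy", "cx", "cy" (pixels), "pose" (4x4, takes a point from camera to world coordinates). Camera axes: x right, y down, z forward; pixel columns grow to the right and rows downward; lengths in mm; the calibration is good to about 2 mm. A picture is of the moment at which its call begins. There is no depth.
- workorder.finish_job(): hands the job in; it is judged then, once.
The state is a dict: "t": time; "q": joint angles; "qvel": joint speeds; "effort": joint torques, N m; "tcp_pos": TCP position; "ee_rot": TCP orientation; "force": force on the tool from outside, world axes, zero at the start; "torque": the same for the moment, N m; "grip_width": opening from 0.0 (shut) to 1.0 (fully open); "grip_force": force on a finger pad.
Only numpy, scipy, OpenCV 4.12 (cv2) and the standard library are available. Lean on these libraries where they do the work, as an engineer would, in place of code of your own. Each camera call takes 0.05 s, during which the arm holds its last target. There are 200 camera calls.

## Working session

There is one attempt and no reset: what is moved stays moved. The work goes in short steps, Python scripts to look and compute and a tool call to move; the robot and the scene stay as the last step left them, time stands still between calls to the robot, and variables do not carry over. Pictures are saved under pics/ and viewed, at most 10 in all, crops included, and the job is handed in when it is done.

Besides the shell and the picture viewer there is one more tool, called after "Call:" as name(argument=value, ...) on one line, values as JSON. servo_tool: Moves the arm, as the interface text tells. Its arguments: {"type":"object","properties":{"commands":{"type":"string"},"grip_force":{"type":"number"}},"required":["commands"]}

```bash
mkdir -p pics; ls; python3 - <<'E'
from bench import status, eyes
import cv2,numpy as np
s=status.state();print(s['t'],s['tcp_pos'],s['ee_rot'],s['grip_width'])
ims=[]
for n in ["top","side"]:
    d=eyes.read_camera(n);cv2.imwrite(f"pics/{n}0.png",d['color']);print(n,d['fx'],d['cx'],d['cy'],np.round(d['pose'],3).tolist())
    np.savez(f"{n}0.npz",**d)
E
```

```text
pics
0.0 [263.49844046 593.50940474 230.40016397] [[-9.14024924e-01  4.05657643e-01 -5.61715867e-04]
 [ 4.05658003e-01  9.14023460e-01 -1.64303225e-03]
 [-1.53087112e-04 -1.72963697e-03 -9.99998492e-01]] 0.9970425525922774
top 515.6179231178189 286.204891584323 210.8941160500811 [[0.017, -0.992, 0.123, 353.914], [-1.0, -0.015, 0.019, -233.995], [-0.017, -0.123, -0.992, 1236.298], [0.0, 0.0, 0.0, 1.0]]
side 401.25578653069414 280.2565812990449 212.22329690212308 [[-0.997, -0.03, 0.075, 450.978], [-0.08, 0.48, -0.874, 741.689], [-0.01, -0.877, -0.48, 583.99], [0.0, 0.0, 0.0, 1.0]]
```

View pics/top0.png

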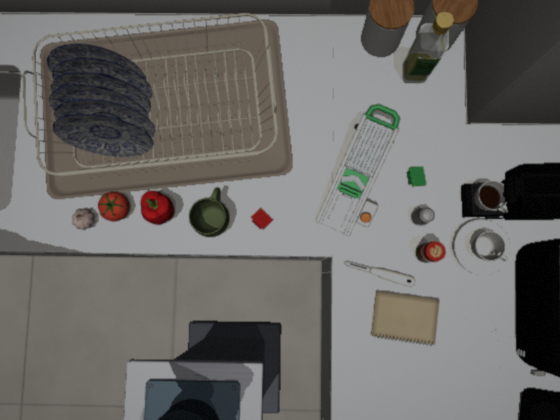

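View pics/side0.png

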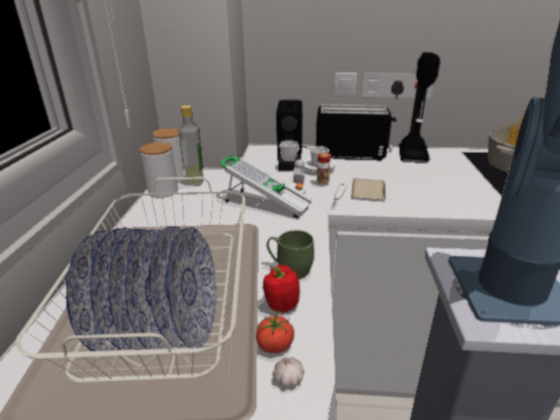

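The top view shows the slicer from its low end (335,225) to its green handle (383,115). The insert is at (353,182) and the orange button at (366,217). The loose green (417,176) and red (262,218) pieces are decoys.

```bash
cat > h.py <<'E'
import numpy as np,cv2
from bench import eyes,status
def cam(n):
    return eyes.read_camera(n)
def load(f): return dict(np.load(f))
def ray(d,u,v):
    P=d['pose'];r=P[:3,:3]@np.array([(u-d['cx'])/d['fx'],(v-d['cy'])/d['fy'],1]);return P[:3,3],r
def onz(d,u,v,z):
    o,r=ray(d,u,v);return o+r*(z-o[2])/r[2]
def tri(d1,p1,d2,p2):
    A=[];b=[]
    for d,p in((d1,p1),(d2,p2)):
        o,r=ray(d,*p);r/=np.linalg.norm(r);M=np.eye(3)-np.outer(r,r);A.append(M);b.append(M@o)
    x=np.linalg.lstsq(np.vstack(A),np.hstack(b),rcond=None)[0];return x
def proj(d,p):
    P=d['pose'];c=P[:3,:3].T@(np.asarray(p)-P[:3,3]);return d['fx']*c[0]/c[2]+d['cx'],d['fy']*c[1]/c[2]+d['cy']
def blobs(d,lo,hi,box,amin=6):
    h=cv2.cvtColor(d['color'],cv2.COLOR_BGR2HSV);m=cv2.inRange(h,lo,hi)
    k=np.zeros_like(m);x0,y0,x1,y1=box;k[y0:y1,x0:x1]=m[y0:y1,x0:x1]
    n,l,s,c=cv2.connectedComponentsWithStats(k)
    return [(np.round(c[i],1).tolist(),s[i].tolist()) for i in range(1,n) if s[i][4]>=amin]
E
python3 - <<'E'
from h import *
t=load('top0.npz');s=load('side0.npz')
print('top orange',blobs(t,(4,110,90),(18,255,255),(340,195,390,240)))
print('top green',blobs(t,(55,100,40),(85,255,255),(320,90,440,240)))
print('side orange',blobs(s,(4,110,90),(18,255,255),(270,165,320,215)))
print('side green',blobs(s,(55,100,40),(85,255,255),(200,140,340,220)))
a=cv2.resize(t['color'][90:245,300:450],None,fx=3.8,fy=3.8,interpolation=cv2.INTER_CUBIC)
b=cv2.resize(s['color'][145:225,205:325],None,fx=1.8*1.0,fy=1.8,interpolation=cv2.INTER_CUBIC)
c=np.zeros((a.shape[0],a.shape[1]+b.shape[1],3),np.uint8);c[:,:a.shape[1]]=a;c[:b.shape[0],a.shape[1]:]=b
print(c.shape);cv2.imwrite('pics/c1.png',c)
E
```

```text
top orange [([365.4, 217.1], [361, 213, 10, 9, 73])]
top green [([383.0, 115.5], [366, 105, 33, 24, 317]), ([416.2, 176.1], [408, 167, 18, 19, 283]), ([356.1, 175.2], [344, 169, 24, 16, 119]), ([349.9, 188.9], [338, 182, 24, 16, 236])]
side orange [([298.8, 185.4], [296, 183, 6, 6, 28])]
side green [([228.9, 160.3], [221, 156, 19, 11, 91]), ([270.8, 180.6], [269, 180, 5, 2, 9]), ([277.8, 187.6], [273, 185, 11, 7, 53])]
(589, 786, 3)
```

View pics/c1.png

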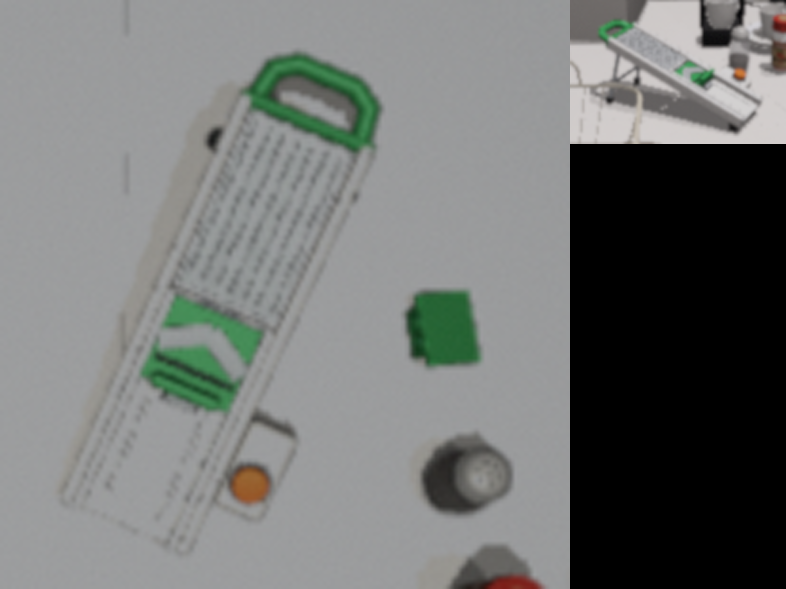

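The crop shows the docked insert, with its ridge at about crop (190,390), and the button at crop (250,484). The low-end corners are at crop (62,500) and (187,552), the high-end corners at (245,92) and (372,148).

```bash
python3 - <<'E'
from h import *
t=load('top0.npz');s=load('side0.npz')
c=lambda u,v:(300+(u+.5)/3.8-.5,90+(v+.5)/3.8-.5)
B=onz(t,365.4,217.1,60);print('button',B, 'tri',tri(t,(365.4,217.1),s,(298.8,185.4)))
zl=31;zh=134
LL,LR=onz(t,*c(62,500),zl),onz(t,*c(187,552),zl);HL,HR=onz(t,*c(245,92),zh),onz(t,*c(372,148),zh)
print(LL,LR,HL,HR,np.linalg.norm(LL-LR),np.linalg.norm(HL-HR),np.linalg.norm((HL+HR-LL-LR)/2))
d=(HL+HR-LL-LR)/2;yaw=np.arctan2(d[1],d[0]);print('yaw',np.degrees(yaw))
for a,b in((LL,HL),(LR,HR)):print(np.degrees(np.arctan2(*(b-a)[1::-1])))
for a,b in((LL,LR),(HL,HR)):print(np.degrees(np.arctan2(*(b-a)[1::-1]))+90)
sl=.35;X=np.array([np.cos(yaw)*np.cos(sl),np.sin(yaw)*np.cos(sl),np.sin(sl)]);Y=np.array([-np.sin(yaw),np.cos(yaw),0]);Z=np.cross(X,Y)
R=np.c_[X,Y,Z]
M=B-R@[-72,-59,20];print('mid from button',M)
print('mid from low',(LL+LR)/2-R@[-131,0,11])
np.savez('fr.npz',R=R,M=M)
for n,p in(('btn',(-72,-59,20)),('ridgeL',(-39,22,24)),('ridgeR',(-39,-22,24)),('insTL',(15,32,6)),('insTR',(15,-32,6))):print(n,proj(t,M+R@p),proj(s,M+R@p))
print(R)
E
```

```text
button [ 487.72710525 -393.63504781   60.        ] tri [ 489.00056383 -394.129861     56.58318938]
[ 479.59740149 -281.74306024   31.        ] [ 448.59548025 -358.87310784   31.        ] [ 707.88985637 -381.24476443  134.        ] [ 675.42242254 -454.18951048  134.        ] 83.12739237588198 79.84403694674101 268.10621049485246
yaw -23.17379803656393
-23.550072037689393
-22.792944862892618
-21.897340203589053
-23.993667612772427
mid from button [ 579.42724616 -368.70995727   65.90118788]
mid from low [ 580.69293803 -370.21830317   65.58651294]
btn (np.float64(365.4), np.float64(217.09999999999997)) (np.float64(299.4979497270275), np.float64(184.5167696444691))
ridgeL (np.float64(338.59104425555347), np.float64(190.16071912019248)) (np.float64(278.79130393846134), np.float64(188.27328657991856))
ridgeR (np.float64(356.394594660054), np.float64(197.9321697864782)) (np.float64(285.56277331993977), np.float64(182.74682400573695))
insTL (np.float64(344.5339493274471), np.float64(165.84348411529203)) (np.float64(260.47403418046383), np.float64(185.42447797575267))
insTR (np.float64(370.3683833691029), np.float64(177.0247727406682)) (np.float64(270.80772227077944), np.float64(177.6939027140368))
[[ 0.8635798   0.39352154 -0.31523123]
 [-0.36966339  0.9193154   0.13493767]
 [ 0.34289781  0.          0.93937271]]
```

Call:
servo_tool(commands="0 0 0 -0.036 -0.027 -0.003 0.06;0 0 0 -0.036 -0.027 -0.003 0.06;0 0 0 -0.036 -0.027 -0.003 0.06;0 0 0 -0.036 -0.027 -0.003 0.06;0 0 0 -0.036 -0.027 -0.003 0.06;0 0 0 -0.036 -0.027 -0.003 0.06;0 0 0 -0.036 -0.027 -0.003 0.06;0 0 0 -0.036 -0.027 -0.003 0.06;0 0 0 -0.036 -0.027 -0.003 0.06;0 0 0 -0.036 -0.027 -0.003 0.06")

```text
t: 1.35
tcp_pos: [483.6, 199.8, 261.2]
ee_rot: [[-0.914, 0.406, -0.0], [0.406, 0.914, -0.0], [0.0, -0.0, -1.0]]
force: [1.1, 0.4, -0.8]
grip_width: 0.53
grip_force: 0.0
```

```bash
cat > rel.py <<'E'
from h import *
from scipy.spatial.transform import Rotation as Ro
import sys
def frame():
    f=np.load('fr.npz');return f['R'],f['M']
def rel(target):  # target TCP in track frame
    R,M=frame();s=status.state();T=np.array(s['ee_rot']);p=np.array(s['tcp_pos'])
    Rt=np.c_[-R[:,0],R[:,1],-R[:,2]]
    print('t',s['t'],'q',np.round(s['q'],1),'F',np.round(s['force'],1),'gw',s['grip_width'],'gf',s['grip_force'])
    print('tcp',p.round(1),'in track',(R.T@(p-M)).round(1))
    print('rotvec tool',Ro.from_matrix(T.T@Rt).as_rotvec().round(4))
    w=M+R@np.array(target);print('world tgt',w.round(1),'shift tool mm',(T.T@(w-p)).round(1),'in target axes',(Rt.T@(w-p)).round(1))
    print('track force',(R.T@np.array(s['force'])).round(2))
if __name__=='__main__': rel([float(a) for a in sys.argv[1:4]])
E
python3 rel.py -72 -29.5 100
python3 - <<'E'
from h import *
t=load('top0.npz')
print(onz(t,427,214,90),onz(t,433,251,106))
E
```

```text
t 1.35 q [-34.3  16.4   8.4 105.9  -2.8  58.   41.3] F [ 1.1  0.4 -0.8] gw 0.5300930539398215 gf 0.0
tcp [483.6 199.8 261.2] in track [-226.   484.9  290.4]
rotvec tool [-0.0026 -0.3503 -0.013 ]
world tgt [ 474.1 -355.7  135.1] shift tool mm [-216.7 -511.5  126.1] in target axes [-154.  -514.4  190.4]
track force [ 0.51  0.84 -1.  ]
[ 493.29767251 -526.5156022    90.        ] [ 410.37896526 -534.08138145  106.        ]
```

Call:
servo_tool(commands="0 0 0 -0.018 -0.043 0.003 0.06;0 0 0 -0.018 -0.043 0.003 0.06;0 0 0 -0.018 -0.043 0.003 0.06;0 0 0 -0.018 -0.043 0.003 0.06;0 0 0 -0.018 -0.043 0.003 0.06;0 0 0 -0.018 -0.043 0.003 0.06;0 0 0 -0.018 -0.043 0.003 0.06;0 0 0 -0.018 -0.043 0.003 0.06;0 0 0 -0.018 -0.043 0.003 0.06;0 0 0 -0.018 -0.043 0.003 0.06;0 0 0 -0.018 -0.043 0.003 0.06;0 0 0 -0.018 -0.043 0.003 0.06;0 -0.09 0 0 0 0 0.06;0 -0.09 0 0 0 0 0.06;0 -0.09 0 0 0 0 0.06;0 -0.08 -0.013 0 0 0 0.06")

```text
t: 3.35
tcp_pos: [470.9, -357.8, 225.1]
ee_rot: [[-0.863, 0.394, 0.315], [0.369, 0.919, -0.14], [-0.345, -0.004, -0.939]]
force: [0.5, 0.1, -1.1]
grip_width: 0.53
grip_force: 0.0
```

```bash
python3 rel.py -72 -29.5 50
```

```text
t 3.35 q [ 19.2  16.6  18.8 115.7 -19.3  30.1 118.4] F [ 0.5  0.1 -1.1] gw 0.5300856740045696 gf 0.0
tcp [ 470.9 -357.8  225.1] in track [-43.2 -32.7 185.2]
rotvec tool [-0.0043  0.002   0.0007]
world tgt [ 489.9 -362.5   88.2] shift tool mm [ 29.1   3.8 135.1] in target axes [ 28.8   3.2 135.2]
track force [-0.01  0.28 -1.13]
```

Call:
servo_tool(commands="-0.0043 0.002 0 0.010 0.001 0.030 0.06;0 0 0 0.010 0.001 0.030 0.06;0 0 0 0.009 0.001 0.030 0.06;0 0 0 0 0 0.025 0.06;0 0 0 0 0 0.020 0.06;0 0 0 0 0 0 0.06")

```text
t: 4.1
tcp_pos: [489.0, -362.1, 86.9]
ee_rot: [[-0.865, 0.393, 0.311], [0.37, 0.92, -0.132], [-0.338, 0.001, -0.941]]
force: [0.1, 0.8, 0.6]
grip_width: 0.53
grip_force: 0.0
```

```bash
python3 rel.py -72 -29.5 30; python3 - <<'E'
from h import *
w=cam('wrist');t=cam('top');np.savez('w1.npz',**w)
R,M=np.load('fr.npz')['R'],np.load('fr.npz')['M']
print('wrist orange',blobs(w,(4,110,90),(18,255,255),(0,0,560,420),50))
print('pred',proj(w,M+R@[-72,-59,20]))
for p in((-39,22,24),(-39,-22,24),(15,32,6),(15,-32,6),(-72,0,0),(-131,34,11),(-131,-34,11)):print(p,np.round(proj(w,M+R@p),1))
a=cv2.resize(t['color'][130:250,300:440],(327,280));im=np.zeros((420,790,3),np.uint8)
im[:,:560]=w['color'];b=cv2.resize(t['color'][140:245,310:395],(230,284));im[:284,560:]=b
cv2.imwrite('pics/w1.png',im)
E
```

```text
t 4.1 q [ 28.9  31.2   6.9 117.2 -31.2  14.3 130.2] F [0.1 0.8 0.6] gw 0.5299705579529516 gf 0.0
tcp [ 489.  -362.1   86.9] in track [-73.3 -29.5  49.1]
rotvec tool [ 0.0012 -0.0049  0.0002]
world tgt [ 496.2 -365.2   69.4] shift tool mm [-1.4 -0.  19.1] in target axes [-1.3 -0.  19.1]
track force [-0.03  0.75  0.65]
wrist orange [([234.2, 245.3], [217, 231, 34, 31, 742])]
pred (np.float64(231.5503899899159), np.float64(247.11526658345562))
(-39, 22, 24) [362.1 297.8]
(-39, -22, 24) [292.1 297.8]
(15, 32, 6) [363.5 346.7]
(15, -32, 6) [276.7 346.7]
(-72, 0, 0) [324.2 234.4]
(-131, 34, 11) [390.4 147. ]
(-131, -34, 11) [272.4 147. ]
```

View pics/w1.png

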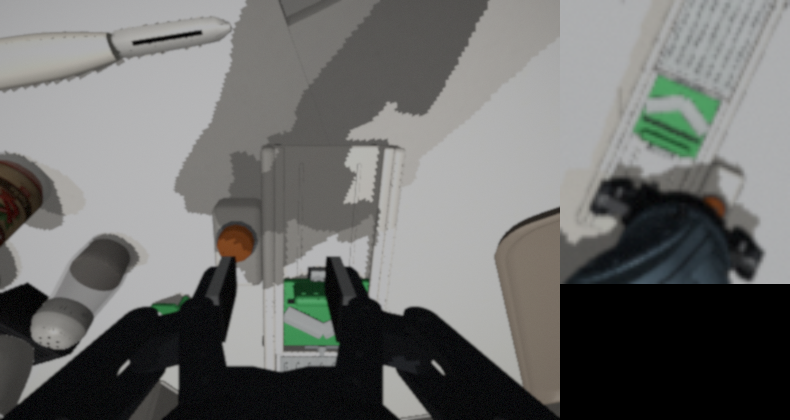

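The wrist view shows the button at (234,245), with the left fingertip near (228,258) and the right one near (335,258) over the open track. q6 is close to its 10.95° limit, so I'll tilt the tool back about 0.2 rad and check where the tips project.

Call:
servo_tool(commands="0 0.1 0 0 0 0 0.06;0 0.1 0 0 0 0 0.06;0 0 0 0 0 0 0.06")

```text
t: 4.58
tcp_pos: [492.2, -363.2, 89.9]
ee_rot: [[-0.91, 0.391, 0.139], [0.386, 0.921, -0.06], [-0.151, -0.001, -0.988]]
force: [-1.0, 0.6, 0.4]
grip_width: 0.532
grip_force: 0.0
```

```bash
python3 rel.py -75 -29.5 30; python3 - <<'E'
from h import *
w=load('w1.npz');R,M=np.load('fr.npz')['R'],np.load('fr.npz')['M']
for y in(22.5,30,37):
  for z in(49,53,57):
    print(y,z,[np.round(proj(w,M+R@[-73.3,-29.5+k*y,z]),0).tolist() for k in(-1,1)])
w=cam('wrist');print('orange',blobs(w,(4,110,90),(18,255,255),(0,0,560,420),50),proj(w,M+R@[-72,-59,20]))
cv2.imwrite('pics/w2.png',cv2.resize(w['color'][200:320,170:400],(690,360)))
E
```

```text
t 4.575 q [ 18.   35.1  20.  108.2 -24.9  32.  121.2] F [-1.   0.6  0.4] gw 0.5324868917830674 gf 0.0
tcp [ 492.2 -363.2   89.9] in track [-69.1 -29.2  50.8]
rotvec tool [-0.0006 -0.1981  0.0033]
world tgt [ 493.6 -364.1   68.4] shift tool mm [ 1.7 -0.3 21.6] in target axes [ 5.9 -0.3 20.8]
track force [-0.96  0.17  0.72]
22.5 49 [[237.0, 269.0], [324.0, 269.0]]
22.5 53 [[236.0, 273.0], [325.0, 273.0]]
22.5 57 [[234.0, 277.0], [326.0, 277.0]]
30 49 [[222.0, 269.0], [338.0, 269.0]]
30 53 [[221.0, 273.0], [340.0, 273.0]]
30 57 [[219.0, 277.0], [341.0, 277.0]]
37 49 [[209.0, 269.0], [352.0, 269.0]]
37 53 [[207.0, 273.0], [354.0, 273.0]]
37 57 [[205.0, 277.0], [355.0, 277.0]]
orange [([235.0, 245.8], [218, 231, 33, 33, 724])] (np.float64(231.8380460045411), np.float64(247.8844674309345))
```

View pics/w2.png

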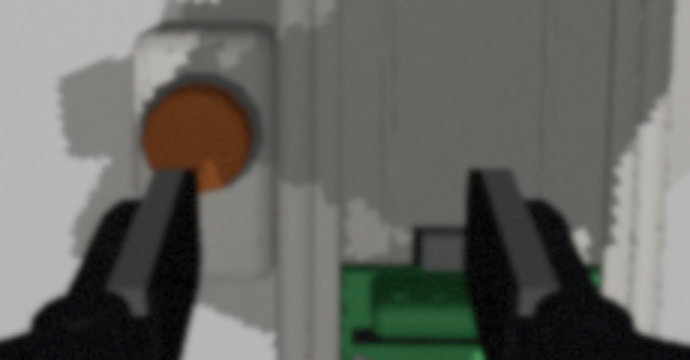

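Call:
servo_tool(commands="0 0 0 0.004 -0.002 0.007 0.06;0 0 0 0 0 0.007 0.06;0 0 0 0 0 0.007 0.06;0 0 0 0 0 0 0.06")

```text
t: 5.12
tcp_pos: [487.7, -364.0, 66.3]
ee_rot: [[-0.909, 0.393, 0.135], [0.389, 0.919, -0.057], [-0.146, 0.001, -0.989]]
force: [0.2, 0.6, 0.5]
grip_width: 0.528
grip_force: 0.0
```

```bash
python3 rel.py -77 -31.5 20
```

```text
t 5.125 q [ 19.5  37.1  18.4 108.7 -26.   29.7 122.5] F [0.2 0.6 0.5] gw 0.5282027424377002 gf 0.0
tcp [ 487.7 -364.    66.3] in track [-80.9 -31.8  29.9]
rotvec tool [ 6.000e-04 -2.032e-01  1.000e-04]
world tgt [ 494.2 -366.5   58.3] shift tool mm [-5.8  0.3  8.9] in target axes [-3.9  0.3  9.9]
track force [0.12 0.63 0.5 ]
```

Call:
servo_tool(commands="0 0 0 -0.002 0 0.002 0.06;0 0 0 -0.002 0 0.002 0.06;0 0 0 -0.001 0 0.002 0.06;0 0 0 0 0 0.002 0.06;0 0 0 0 0 0 0.06;0 0 0 0 0 0 0.06")

```text
t: 5.88
tcp_pos: [493.8, -366.7, 60.0]
ee_rot: [[-0.909, 0.393, 0.136], [0.389, 0.92, -0.058], [-0.147, 0.0, -0.989]]
force: [0.8, 1.0, -0.9]
grip_width: 0.529
grip_force: 0.0
```

```bash
python3 rel.py -77 -31.5 10
```

```text
t 5.875 q [ 19.7  38.2  18.1 107.9 -26.3  29.4 122.5] F [ 0.8  1.  -0.9] gw 0.5293899326070254 gf 0.0
tcp [ 493.8 -366.7   60. ] in track [-76.8 -31.8  21.7]
rotvec tool [ 2.00e-04 -2.02e-01  5.00e-04]
world tgt [ 497.4 -367.9   48.9] shift tool mm [-2.1  0.3 11.5] in target axes [ 0.2  0.3 11.7]
track force [-0.01  1.23 -0.98]
```

Call:
servo_tool(commands="0 0 0 -0.0004 0 0.002 0.06;0 0 0 -0.0004 0 0.002 0.06;0 0 0 -0.0004 0 0.002 0.06;0 0 0 0 0 0 0.06;0 0 0 0 0 0 0.06")

```text
t: 6.5
tcp_pos: [495.8, -367.6, 54.3]
ee_rot: [[-0.909, 0.393, 0.136], [0.389, 0.92, -0.058], [-0.148, -0.0, -0.989]]
force: [-0.5, 0.7, 4.0]
grip_width: 0.531
grip_force: 1.6
```

```bash
python3 rel.py -77 -31.5 10;python3 - <<'E'
from h import *
w=cam('wrist')
cv2.imwrite('pics/w3.png',cv2.resize(w['color'][200:320,170:400],(690,360)))
E
```

```text
t 6.5 q [ 19.9  38.8  17.8 107.6 -26.6  29.  122.7] F [-0.5  0.7  4. ] gw 0.53115539390919 gf 1.603258028626442
tcp [ 495.8 -367.6   54.3] in track [-76.6 -31.9  15.6]
rotvec tool [ 1.000e-04 -2.017e-01  5.000e-04]
world tgt [ 497.4 -367.9   48.9] shift tool mm [-0.7  0.4  5.6] in target axes [0.4 0.4 5.6]
track force [0.67 0.45 4.04]
```

View pics/w3.png

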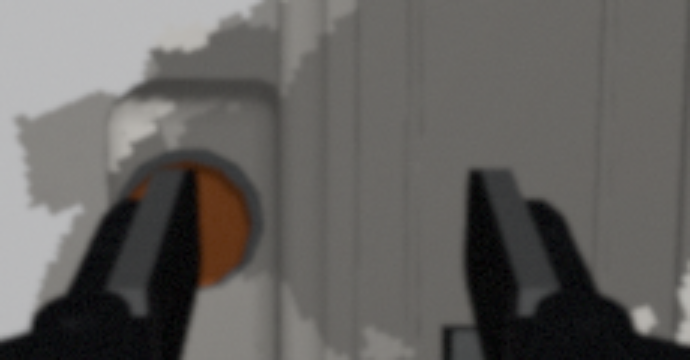

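The fingertip is on the button (crop (178,180), button centre about (190,220)) with about 4 N. The other finger stands over the open track. Next I press through to the stop.

Call:
servo_tool(commands="0 0 0 -0.0004 0 0.002 0.06;0 0 0 -0.0004 0 0.002 0.06;0 0 0 -0.0002 0 0.001 0.06;0 0 0 0 0 0 0.06;0 0 0 0 0 0 0.06;0 0 0 0 0 0 0.06;0 0 0 0 0 0 0.06")

```text
t: 7.42
tcp_pos: [497.0, -368.2, 50.0]
ee_rot: [[-0.909, 0.393, 0.136], [0.389, 0.919, -0.058], [-0.147, 0.0, -0.989]]
force: [-5.3, 2.7, 13.2]
grip_width: 0.532
grip_force: 7.2
```

```bash
python3 rel.py -77 -31.5 10;python3 - <<'E'
from h import *
w=cam('wrist');t=cam('top');s=cam('side')
im=np.zeros((420,790,3),np.uint8)
im[:,:560]=w['color'];im[:210,560:]=cv2.resize(t['color'][150:240,310:409],(230,210));im[210:,560:]=cv2.resize(s['color'][150:230,230:318],(230,210))
cv2.imwrite('pics/w4.png',im)
E
```

```text
t 7.425 q [ 20.1  39.3  17.5 107.4 -26.8  28.7 122.8] F [-5.3  2.7 13.2] gw 0.5317316479981972 gf 7.247564829958719
tcp [ 497.  -368.2   50. ] in track [-76.8 -31.9  11.1]
rotvec tool [ 5.000e-04 -2.022e-01  1.000e-04]
world tgt [ 497.4 -367.9   48.9] shift tool mm [-0.   0.4  1.1] in target axes [0.2 0.4 1.1]
track force [-1.06  0.39 14.44]
```

View pics/w4.png

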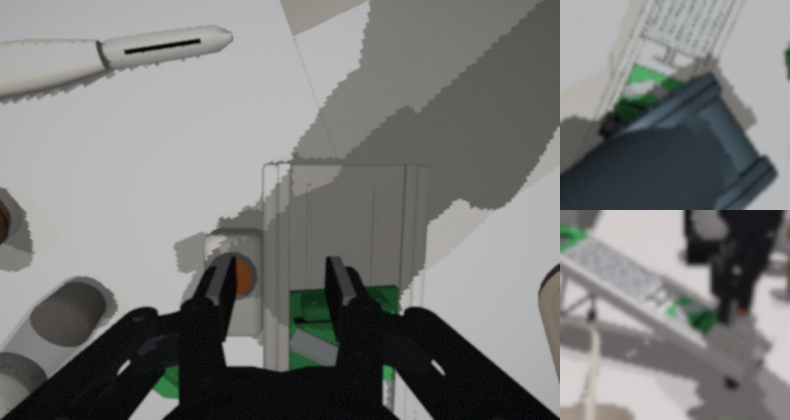

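The wrist view shows the insert slid down to the finger standing in the track, its low edge at row 288. The plunger now shows behind it in the top view, and the button is at its stop at 14 N. I'll check its position and that it stays still.

Call:
servo_tool(commands="0 0 0 0 0 0 0.06;0 0 0 0 0 0 0.06;0 0 0 0 0 0 0.06;0 0 0 0 0 0 0.06;0 0 0 0 0 0 0.06;0 0 0 0 0 0 0.06")

```text
t: 8.32
tcp_pos: [497.0, -368.2, 50.0]
ee_rot: [[-0.909, 0.393, 0.136], [0.389, 0.919, -0.058], [-0.147, 0.0, -0.989]]
force: [-4.4, 3.2, 13.0]
grip_width: 0.53
grip_force: 7.2
```

```bash
python3 rel.py -77 -31.5 10;python3 - <<'E'
from h import *
w=cam('wrist');R,M=np.load('fr.npz')['R'],np.load('fr.npz')['M']
print(blobs(w,(55,100,30),(85,255,255),(285,250,410,420),60))
for x in(-70,-66,-62,-58,-39):print(x,np.round(proj(w,M+R@[x,32,6]),0),np.round(proj(w,M+R@[x,-32,6]),0))
t=cam('top');print('top',blobs(t,(55,100,40),(85,255,255),(320,160,400,240)))
for x in (15,-10):print(x,proj(t,M+R@[x,32,6]))
E
```

```text
t 8.325 q [ 20.1  39.3  17.5 107.4 -26.8  28.7 122.8] F [-4.4  3.2 13. ] gw 0.5304299223060762 gf 7.247075990708254
tcp [ 497.  -368.2   50. ] in track [-76.8 -32.   11.1]
rotvec tool [ 5.000e-04 -2.022e-01  1.000e-04]
world tgt [ 497.4 -367.9   48.9] shift tool mm [-0.   0.5  1.1] in target axes [0.2 0.5 1.1]
track force [-0.53  1.17 14.02]
[([384.6, 297.3], [365, 286, 33, 29, 616]), ([311.8, 314.0], [290, 290, 50, 56, 1737]), ([300.4, 361.7], [290, 351, 32, 20, 329]), ([387.3, 371.4], [382, 364, 13, 15, 166])]
-70 [400. 278.] [280. 278.]
-66 [399. 285.] [280. 285.]
-62 [399. 292.] [280. 292.]
-58 [399. 299.] [280. 299.]
-39 [397. 333.] [280. 333.]
top [([349.8, 183.2], [339, 178, 24, 12, 94]), ([341.5, 194.8], [334, 191, 18, 10, 93])]
15 (np.float64(344.5339493274471), np.float64(165.84348411529203))
-10 (np.float64(340.12313895497545), np.float64(175.79290573854058))
```

```bash
python3 -c "
from bench import workorder
print(workorder.finish_job())"
```

```text
the job is handed in; nothing more can be done
None
```

The insert is out of its dock: it slid about 25 mm and is held on the open track by one finger, while the other still presses the button at its stop; I handed the job in after about 8.5 s.

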